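Feed a slide cassette home under a reader's finger guard with the push stick

TASK

Take the orange push stick by its upright handle and use its nose to push the blue slide cassette along the bed, through the low slot under the yellow guard and fully home against the stop inside the white reader. Push gently, feel for the stop and do not ram it; fingers and arm never touch the cassette or the reader. Leave the cassette home, stand the stick upright on the blue worktop off the bed, and leave the cup, the timer and the vial where they are.

Things in the scene. Friction and masses are not known exactly. Their poses are not given: they have to be found in the camera images.
- reader: White slide reader fixed to the worktop. Origin at worktop height below the slot's mouth; +x feeds into the reader, z up. In mm: grey bed 6 thick, 150 wide, from x = -165; on it aluminium fences, tops at z = 26, make a funnel 116 wide at x = -165 narrowing to 70 at x = -32, then 70 to 72 wide right through. White hood 150 wide, 44 high, back at x = 155, opaque.
- slot (a point): Centre of the slot's mouth in the reader (12 mm above the bed); axes as the reader's. Slot 72 mm wide, from the bed (z = 6) to the roof edge (z = 30); yellow lip 7 mm before this point. A cassette that is home has its rear edge 6 to 38 mm beyond this point: the depth differs from reader to reader, cannot be seen, and must be felt.
- cassette_mid (a point): Blue flat slide cassette with three white-and-glass slides on top, 80 (x, along the feed) x 64 x 16 mm, about 150 g, lying loose on the bed in the funnel in front of the slot, roughly straight. The point is its centre, half-way up; x points along its length to the slot.
- stick_grip (a point): Orange push stick, 180 g, standing on its sole. Upright handle 26 x 26 mm with black cap 28 x 28 mm, top 85 mm above the underside; the point is on the handle's axis, 58 mm above the underside. x points to the black rubber nose, round, 16 mm across, whose end is 85 mm ahead of the point, 1 to 13 mm above the underside. Sole 30 mm wide, 14 thick, reaching 35 mm behind the point.
- ejector (a joint): Travel (m) of the stop in the reader, a rubber-faced plate on a stiff slide: starts at 0 to 0.006, yields at about 4 N, stays where left, hard stop at 0.020. Home is the hard stop, the plate beyond 0.018 with the cassette on it. The cassette alone drags with 1 to 2 N, cassette and plate with 5 to 8 N (more if the sole rubs on the bed); a sharp rise above that marks the hard stop. Over 22 N harms the cassette.
- cup_mid (a point): Specimen cup with yellow lid, 58 mm across, 59 mm high; point at its centre, half-way up. Bystander.
- timer_mid (a point): Pink countdown timer, 34 x 68 x 62 mm, standing; point half-way up. Bystander.
- vial_mid (a point): Small white vial with blue cap, 25 mm across, 49 mm high; point at its centre, half-way up. Bystander.
There are look-alikes about, which are no part of the job. Leave any red look-alike of the part that bears cassette_mid alone.

How it is judged:
By the outcome, as a careful person would: the job done as asked, in the order asked, and still so for the second after the job is handed in, with the robot touching nothing.
It also fails if it takes over 67 s, if anything falls off the work surface, if the arm or the gripper's body presses on something with over 40 N, if the wrist force passes 120 N, or if a joint passes its speed limit or range.

ROBOT

A 6-joint arm with a two-finger parallel gripper is mounted at the origin on a cart in front of the work surface, level with it; the furniture and walls round the work are solid. World frame = base frame: x ahead of the robot, y to its left, z up, the work surface at z = 0. Lengths are in m, angles in rad, forces in N, time in s.
With the tool pointing down it reaches from about 0.375 to 0.975 m from the base axis. Payload 3.8 kg.
Tool frame: the origin (TCP) lies at the very end of the fingers, on their centre line; the grasp point (between the pads) lies 19 mm behind it; z points along the fingers, y is the line along which they close (so a half turn about z gives the same grasp; the last joint's range is limited). The gripper opens to 85 mm and grips with 20 to 120 N. Pads are 22 mm wide; open, the fingers measure 114 mm over their backs; the gripper's body (76 mm by 85 mm) begins 54 mm behind the grasp point. The pads swing forward as they close: fully open they stand 13 mm farther back than shut.
Start: joints at [-0.037, 0.264, 1.604, -0, 1.274, -0.037], TCP at [0.675, -0, 0.231] pointing down, gripper open.
Joint ranges: [-2.63, 2.63], [-0.94, 2.18], [0.31, 2.57], [-1.31, 4.45], [0, 2.66], [-2.55, 2.55]. Speed limits (rad/s): [2.57, 2.57, 3.14, 3.14, 3.14, 3.14].

INTERFACE

Orientations are given as a rotation vector (axis times angle).
In Python, from workcell import monitor, viewer, job gives the robot as it stands. The module is installed in compiled form; this text tells all that it offers.
- The arm moves only by the tool step_arm, never from a script. Its argument "series" is one flat list of numbers, 4 for each row, row after row: the shift along the tool's x, y, z in m, then the turn about the tool's z in rad. A call has 1 to 8 rows; each row is the pose to reach, as a shift and turn from the pose commanded when the call began, along the tool's axes at that moment; what a row does not reach only later rows make up. A row lasts 1/8 s, in which the tool goes at most 62.5 mm and 10.7 degrees, less where a joint would pass 70% of its speed; a pose out of reach is approached as far as the arm can. A call with a gripper value outside its range is refused whole. "gripper" is the opening, from 0 (shut) to 1 (fully open), set as the call begins (left out, the last holds). The fingers move at their own pace and stop on an object; "newtons" is the grip in N (left out, the last holds). Time passes only in rows, so rows that repeat a pose let the fingers close. It gives the time, the measured TCP pose, the force, the opening and the grip force at its end, in the units of the state.
- monitor.read_state(): the state, without advancing time (a new reading comes with each control period).
- viewer.read_camera(name): name is "scene" or "side" or "wrist"; returns a dict with "image" (420x560x3 uint8, red, green, blue), "intrinsics" (3x3 intrinsics, pixels), "T" (4x4, takes a point from camera to world coordinates); the wrist camera has in their place "hand_eye" (4x4, takes a point from camera to tool coordinates, whose origin is the TCP and whose axes are the flange's). Camera axes: x right, y up, looking along -z (the intrinsics and any distortion apply to the point x, -y, -z); pixel columns grow to the right and rows downward; lengths in m; the calibration is good to about 2 mm. The wrist camera is an equidistant fisheye: a pixel r from the principal point sees the ray r / f radians off the axis. A picture is of the moment at which its call begins: read the wrist's pose just before it. There is no depth.
- job.finish_job(): hands the job in; it is judged then, once.
Trained networks look in a picture, given as the dict that the camera call returned (one of the last four; its "shot" number tells which), for a name from the list of things; names that differ only in an ending like _2 or _b are one class to them, and where a whole thing is asked for, a point or a joint stands for the part that bears it (a point fixed in the world has none). Each returns a list of dicts, best first, with "score" (0 to 1); they miss things now and then, are a little off and sometimes report something else, mostly with a low value. They report only what shows in the picture. A call takes as long as a camera call. They do not tell look-alikes from the thing itself.
- viewer.boxes_of(picture, label): "extent" ([centre column, centre row, width, height] in pixels, round what is visible of it).
- viewer.spot_point(picture, label): "point" ([column, row] in pixels: a listed point, or the origin of a listed thing).
The state is a dict: "time": time; "q": joint angles; "joint_vel": joint speeds; "joint_torque": joint torques, N m; "tool_pos": TCP position; "tcp_rot": TCP orientation; "wrist_force": force on the tool from outside, world axes, zero at the start; "torque": the same for the moment, N m; "width": opening from 0.0 (shut) to 1.0 (fully open); "grip_force": force on a finger pad.
Only numpy, scipy, OpenCV 4.12 (cv2) and the standard library are available. Lean on these libraries where they do the work, as an engineer would, in place of code of your own. Each camera call takes 0.05 s, during which the arm holds its last target. There are 200 camera calls.

## Working session

There is one attempt and no reset: what is moved stays moved. The work goes in short steps, Python scripts to look and compute and a tool call to move; the robot and the scene stay as the last step left them, time stands still between calls to the robot, and variables do not carry over. Pictures are saved under pics/ and viewed, at most 10 in all, crops included, and the job is handed in when it is done.

Besides the shell and the picture viewer there is one more tool, called after "Request:" as a command line: name --argument value ..., lists and objects as JSON in quotes. step_arm: Moves the arm, as the interface text tells. Its arguments: {"type":"object","properties":{"series":{"type":"array"},"gripper":{"type":"number"},"newtons":{"type":"number"}},"required":["series"]}

```bash
mkdir -p pics; cat > h.py <<'E'
import numpy as np, cv2
from workcell import monitor, viewer, job
from scipy.spatial.transform import Rotation as R
def ray(p,px,st=None):
    K=p["intrinsics"]; u=(px[0]-K[0,2])/K[0,0]; v=(px[1]-K[1,2])/K[1,1]
    if "hand_eye" in p:
        r=np.hypot(u,v); d=np.array([np.sin(r)*u/r,-np.sin(r)*v/r,-np.cos(r)])
        T=np.eye(4); T[:3,:3]=R.from_rotvec(st["tcp_rot"]).as_matrix(); T[:3,3]=st["tool_pos"]; T=T@p["hand_eye"]
    else: d=np.array([u,-v,-1]); T=p["T"]
    return T[:3,3], T[:3,:3]@d
def onz(p,px,z,st=None):
    o,d=ray(p,px,st); return o+d*(z-o[2])/d[2]
def save(p,n): cv2.imwrite("pics/"+n,p["image"][:,:,::-1])
E
python3 - <<'E'
from h import *
np.set_printoptions(precision=3,suppress=True)
st=monitor.read_state(); print({k:np.round(v,3) for k,v in st.items()})
Z=dict(reader=0,slot=.018,cassette_mid=.014,stick_grip=.058,cup_mid=.03,timer_mid=.031,vial_mid=.025)
ims=[]
for c in ["scene","side","wrist"]:
    st=monitor.read_state(); p=viewer.read_camera(c); save(p,c+"0.png"); ims.append(p["image"])
    print(c,p["intrinsics"].round(1).tolist(), (p.get("T") if "T" in p else p["hand_eye"]).round(3).tolist(), [k for k in p])
    for n,z in Z.items():
        for d in viewer.spot_point(p,n)[:3]: print(n,round(d["score"],2),np.round(d["point"]),onz(p,d["point"],z,st))
E
```

```text
{'time': np.float64(0.0), 'q': array([-0.037,  0.265,  1.605, -0.   ,  1.274, -0.037]), 'joint_vel': array([-0.001,  0.001, -0.001,  0.   , -0.   , -0.001]), 'joint_torque': array([  0.001, -51.512, -36.731,  -0.   ,   0.013,   0.   ]), 'tool_pos': array([0.674, 0.   , 0.23 ]), 'tcp_rot': array([-2.22 , -2.22 ,  0.002]), 'wrist_force': array([-0.282, -0.558, -0.081]), 'torque': array([-0.012, -0.088, -0.025]), 'grip_force': np.float64(0.0), 'width': np.float64(1.001)}
scene [[502.2, 0.0, 288.4], [0.0, 502.2, 200.9], [0.0, 0.0, 1.0]] [[0.859, 0.223, -0.461, 0.015], [-0.512, 0.407, -0.757, -0.846], [0.019, 0.886, 0.464, 0.59], [0.0, 0.0, 0.0, 1.0]] ['image', 'intrinsics', 'T', 'shot']
slot 0.56 [350. 212.] [ 0.684 -0.03   0.018]
cassette_mid 0.65 [220. 207.] [0.426 0.143 0.014]
cassette_mid 0.55 [305. 216.] [0.582 0.008 0.014]
stick_grip 0.73 [193. 159.] [0.443 0.355 0.058]
stick_grip 0.19 [389. 284.] [ 0.538 -0.332  0.058]
cup_mid 0.98 [388. 285.] [ 0.561 -0.305  0.03 ]
timer_mid 0.92 [367. 307.] [ 0.487 -0.337  0.031]
vial_mid 0.75 [275. 169.] [0.643 0.257 0.025]
side [[412.8, 0.0, 2
[... 198 characters left out ...]
]
slot 0.73 [310. 221.] [ 0.685 -0.035  0.018]
cassette_mid 0.67 [213. 215.] [0.432 0.128 0.014]
cassette_mid 0.59 [276. 222.] [0.591 0.011 0.014]
cup_mid 0.93 [321. 285.] [ 0.568 -0.294  0.03 ]
timer_mid 0.73 [304. 305.] [ 0.495 -0.335  0.031]
vial_mid 0.67 [259. 183.] [0.635 0.229 0.025]
wrist [[325.2, 0.0, 279.2], [0.0, 325.2, 205.6], [0.0, 0.0, 1.0]] [[-0.001, 0.966, 0.257, 0.066], [1.0, 0.001, -0.0, 0.0], [-0.0, 0.257, -0.966, -0.142], [0.0, 0.0, 0.0, 1.0]] ['image', 'intrinsics', 'hand_eye', 'shot']
reader 0.82 [286. 192.] [ 0.683 -0.018  0.   ]
slot 0.65 [288. 199.] [ 0.685 -0.022  0.018]
cassette_mid 0.88 [202. 180.] [0.587 0.001 0.014]
cassette_mid 0.57 [82. 76.] [0.431 0.137 0.014]
```

View pics/scene0.png

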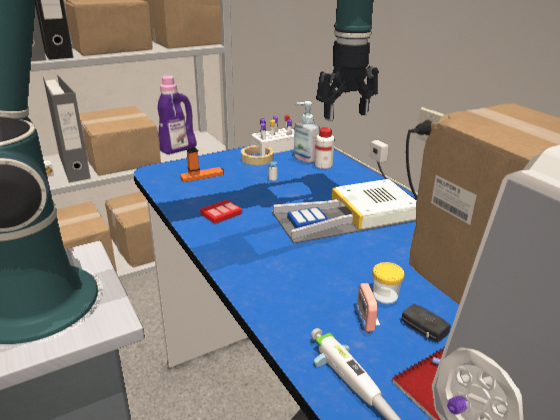

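View pics/wrist0.png

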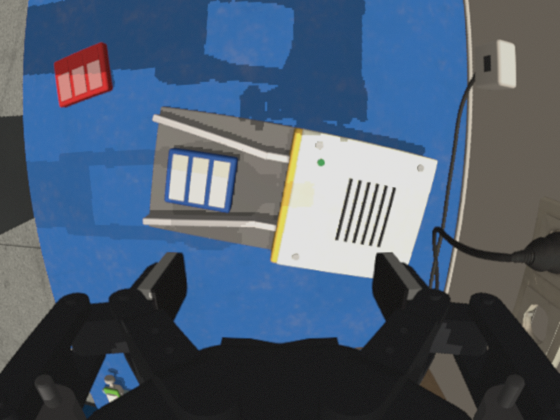

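The wrist view shows the cassette at about (202,180) in the funnel and the slot mouth at about (288,199), with the red look-alike at (82,76). In the scene view the stick stands at (193,165), nose to the right. I'll move over the stick to measure it.

Request:
step_arm --series '[0.03,-0.025,0,0,0.075,-0.06,0,0,0.12,-0.098,0,0,0.165,-0.135,0,0,0.21,-0.17,0,0,0.25,-0.205,0,0,0.275,-0.225,0,0,0.285,-0.234,0,0]' --gripper 1

```text
time: 2.2
tool_pos: [0.44, 0.2862, 0.2315]
tcp_rot: [2.219, 2.224, 0.001]
wrist_force: [0.6, 0.5, -0.5]
width: 0.999
grip_force: 0.0
```

```bash
python3 - <<'E'
from h import *
np.set_printoptions(precision=4,suppress=True)
st=monitor.read_state(); p=viewer.read_camera("wrist"); save(p,"wrist1.png"); print(st["tool_pos"],st["q"])
for d in viewer.spot_point(p,"stick_grip")[:3]: print(round(d["score"],2),np.round(d["point"]),onz(p,d["point"],.058,st))
im=cv2.cvtColor(p["image"],cv2.COLOR_RGB2HSV)
m=cv2.inRange(im,(5,150,120),(20,255,255)); n,l,s,c=cv2.connectedComponentsWithStats(m)
for i in range(1,n):
  if s[i,4]>150: print(s[i],c[i])
E
```

```text
[0.44   0.2862 0.2315] [ 0.5293 -0.0219  1.9221 -0.0001  1.2409  0.527 ]
0.62 [285. 110.] [0.4458 0.3623 0.058 ]
[252 100  17  25 394] [259.7843 111.9467]
[ 298  102   57   30 1369] [326.187  117.0467]
```

View pics/wrist1.png

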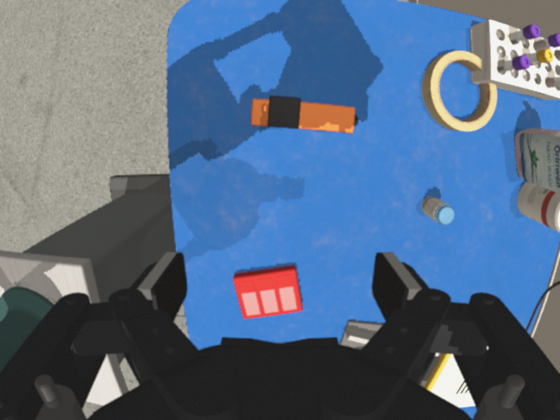

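```bash
python3 - <<'E'
from h import *
np.set_printoptions(precision=4,suppress=True)
st=monitor.read_state(); p=viewer.read_camera("wrist")
im=p["image"].astype(int); hsv=cv2.cvtColor(p["image"],cv2.COLOR_RGB2HSV)
cap=np.uint8((im.max(2)<60))*255; cap[:90]=0;cap[135:]=0;cap[:,:262]=0;cap[:,308:]=0
n,l,s,c=cv2.connectedComponentsWithStats(cap); i=1+s[1:,4].argmax(); print(s[i],c[i]); cc=onz(p,c[i],.085,st); print("cap",cc)
m=cv2.inRange(hsv,(5,150,60),(22,255,255)); m[:,298:][:]=m[:,298:]; m[:95]=0;m[140:]=0;m[:,370:]=0;m[:,:245]=0
ys,xs=np.nonzero(m)
P=np.array([onz(p,(x,y),.014,st)[:2] for x,y in zip(xs,ys)])
print(P.min(0),P.max(0)); print(cv2.minAreaRect(P.astype(np.float32)*1000))
E
```

```text
[268  96  31  31 858] [282.7995 110.6876]
cap [0.4438 0.3603 0.085 ]
[0.4098 0.3414] [0.5238 0.3757]
((466.90704345703125, 358.67486572265625), (28.215396881103516, 113.92855072021484), 86.11709594726562)
```

Stick: cap centre at (0.444, 0.360), yaw about -4° from the sole outline, nose towards +x. I'll grip fore and aft on the handle.

Request:
step_arm --series '[0.04,0.002,0,0.035,0.074,0.004,0,0.07,0.074,0.004,0.05,0.07,0.074,0.004,0.1,0.07,0.074,0.004,0.14,0.07,0.074,0.004,0.175,0.07,0.074,0.004,0.191,0.07,0.074,0.004,0.191,0.07]'

```text
time: 3.35
tool_pos: [0.445, 0.3578, 0.0392]
tcp_rot: [-2.299, -2.141, 0.004]
wrist_force: [-0.3, 0.6, -0.4]
width: 1.001
grip_force: 0.0
```

Request:
step_arm --series '[0,0,0,0,0,0,0,0,0,0,0,0,0,0,0,0,0,0,0,0,0,0,0,0]' --gripper 0 --newtons 60

```text
time: 4.1
tool_pos: [0.4456, 0.3597, 0.0415]
tcp_rot: [2.298, 2.142, 0.003]
wrist_force: [-0.4, -0.2, 6.3]
width: 0.3
grip_force: 60.3
```

Request:
step_arm --series '[0,0,-0.03,0,0,0,-0.06,0,0,0,-0.08,0,0,0,-0.08,0]'

```text
time: 4.6
tool_pos: [0.446, 0.3598, 0.1219]
tcp_rot: [2.297, 2.142, 0.006]
wrist_force: [-0.6, -0.7, -1.5]
width: 0.299
grip_force: 59.4
```

```bash
python3 - <<'E'
from h import *
np.set_printoptions(precision=4,suppress=True)
p=viewer.read_camera("wrist"); print(monitor.read_state()["wrist_force"])
save(p,"wrist2.png")
st=dict(tool_pos=np.array([.6742,0,.2305]),tcp_rot=np.array([-2.22,-2.22,.002]))
img=cv2.imread("pics/wrist0.png"); hsv=cv2.cvtColor(img,cv2.COLOR_BGR2HSV)
def rect(m,z,name):
    n,l,s,c=cv2.connectedComponentsWithStats(m); i=1+s[1:,4].argmax(); print(name,s[i])
    ys,xs=np.nonzero(l==i); P=np.array([onz(p,(x,y),z,st)[:2] for x,y in zip(xs,ys)])
    print(cv2.minAreaRect(P.astype(np.float32)*1000)); return P
m=cv2.inRange(hsv,(0,0,150),(179,70,255)); m[:, :283]=0; m[:115]=0; m[285:]=0; m[:,445:]=0
m=cv2.morphologyEx(m,cv2.MORPH_CLOSE,np.ones((9,9)))
rect(m,.044,"hood")
y=cv2.inRange(hsv,(20,120,120),(35,255,255)); P=rect(y,.044,"yellow")
b=cv2.inRange(hsv,(100,120,30),(130,255,255)); b[:140]=0;b[220:]=0;b[:,:155]=0;b[:,245:]=0
b=cv2.inRange(img[:,:,0]-0*img[:,:,0],0,255)&b
b=cv2.morphologyEx(b|cv2.inRange(hsv[:, :],(0,0,170),(179,60,255))*0,cv2.MORPH_CLOSE,np.ones((15,15)))
rect(b,.022,"cassette")
E
```

```text
[-0.3576 -0.2745 -2.0144]
hood [  283   130   155   148 16939]
((752.3800048828125, -27.86163330078125), (148.97357177734375, 167.82176208496094), 79.79335021972656)
yellow [271 129  31 133 946]
((679.9688110351562, -13.467216491699219), (145.69198608398438, 7.807432651519775), 79.52798461914062)
cassette [ 165  148   73   65 1389]
((583.8221435546875, 2.3033065795898438), (63.46635818481445, 80.16100311279297), 80.08394622802734)
```

Reader yaw about -10.2°, mouth at about (0.683, -0.0145), and the cassette's rear edge about 141 mm before it. The stick is held, so I'll carry it to behind the cassette.

Request:
step_arm --series '[-0.03,0.002,0,0.01,-0.08,0.006,0,0.03,-0.13,0.01,0,0.05,-0.18,0.014,0,0.07,-0.23,0.018,0,0.09,-0.28,0.022,0,0.108,-0.315,0.025,0,0.108,-0.332,0.026,0,0.108]'

```text
time: 5.65
tool_pos: [0.4461, 0.0241, 0.1184]
tcp_rot: [-2.411, -2.011, 0.004]
wrist_force: [0.7, -0.3, -0.3]
width: 0.298
grip_force: 59.4
```

Request:
step_arm --series '[0,0,0.02,0,0,0,0.045,0,0,0,0.058,0,0,0,0.061,0,0,0,0.061,0]'

```text
time: 6.28
tool_pos: [0.4478, 0.0261, 0.0593]
tcp_rot: [-2.41, -2.015, 0.0]
wrist_force: [-0.2, 0.0, -1.1]
width: 0.299
grip_force: 59.4
```

```bash
python3 - <<'E'
from h import *
np.set_printoptions(precision=4,suppress=True)
print(monitor.read_state()["tool_pos"],monitor.read_state()["wrist_force"])
p=viewer.read_camera("wrist"); a=p["image"]
s=viewer.read_camera("side")["image"]
b=cv2.resize(s[130:290,150:360],None,fx=2.6,fy=2.6,interpolation=cv2.INTER_CUBIC)[:420,:]
o=np.hstack([a[:420,250:500],b]); print(o.shape)
cv2.imwrite("pics/both3.png",o[:,:800,::-1])
E
```

```text
[0.4478 0.0261 0.0593] [-0.1526  0.0461 -1.0946]Traceback (most recent call last):
  File "<stdin>", line 7, in <module>
    return _nx.concatenate(arrs, 1, dtype=dtype, casting=casting)
           ~~~~~~~~~~~~~~~^^^^^^^^^^^^^^^^^^^^^^^^^^^^^^^^^^^^^^^
ValueError: all the input array dimensions except for the concatenation axis must match exactly, but along dimension 0, the array at index 0 has size 420 and the array at index 1 has size 416
```

```bash
python3 - <<'E'
from h import *
p=viewer.read_camera("wrist"); a=p["image"][:, 230:500]
s=viewer.read_camera("side")["image"]
b=cv2.resize(s[130:290,150:350],(525,420),interpolation=cv2.INTER_CUBIC)
cv2.imwrite("pics/both3.png",np.hstack([a,b])[:,:,::-1])
E
```

```text
(no output)
```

View pics/both3.png

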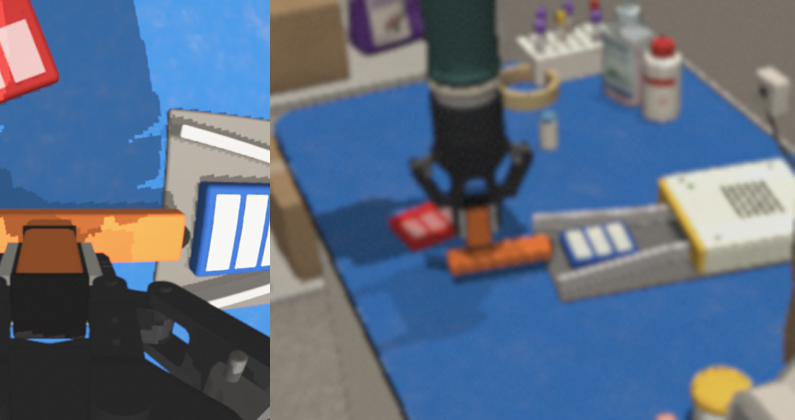

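```bash
python3 - <<'E'
from h import *
np.set_printoptions(precision=4,suppress=True)
st=monitor.read_state(); p=viewer.read_camera("wrist"); print(st["tool_pos"],st["tcp_rot"])
u=np.array([.984,-.177]); v=np.array([.177,.984])
def sl(px,z): w=onz(p,px,z,st)[:2]; return w@u,w@v
for n,px,z in [("nose",(418,237),.026),("rear top",(434,184),.022),("rear bot",(425,272),.022),("soleend top",(413,211),.032),("soleend bot",(411,261),.032),("fence top tip",(412,129),.026)]: print(n,np.array(sl(px,z)))
print("tool",st["tool_pos"][:2]@u,st["tool_pos"][:2]@v)
b=cv2.cvtColor(p["image"],cv2.COLOR_RGB2HSV); 
for d in viewer.spot_point(p,"cassette_mid")+viewer.spot_point(p,"slot"): print(d["score"],d["point"],np.array(sl(d["point"],.014)))
E
```

```text
[0.4486 0.0261 0.0601] [2.409  2.0147 0.0022]
nose [0.5224 0.1037]
rear top [0.5314 0.1363]
rear bot [0.5337 0.077 ]
soleend top [0.5141 0.1221]
soleend bot [0.5171 0.0904]
fence top tip [0.5123 0.1687]
tool 0.4367768640875523 0.10505837572898281
0.89 [210.8, 55.9] [0.3974 0.2101]
0.64 [478.1, 229.5] [0.577 0.103]
```

Request:
step_arm --series '[0.0015,0,0.005,0,0.0015,0,0.009,0,0.0015,0,0.011,0,0.0015,0,0.011,0]'

```text
time: 7.12
tool_pos: [0.4478, 0.0275, 0.048]
tcp_rot: [-2.41, -2.015, 0.001]
wrist_force: [-1.3, 0.1, -0.4]
width: 0.301
grip_force: 59.4
```

Request:
step_arm --series '[0,0,0.001,0,0,0,0.001,0]'

```text
time: 7.38
tool_pos: [0.4482, 0.0275, 0.0475]
tcp_rot: [2.41, 2.015, 0.0]
wrist_force: [0.0, -0.6, 0.1]
width: 0.297
grip_force: 59.5
```

Request:
step_arm --series '[0,0,0.001,0,0,0,0.001,0]'

```text
time: 7.62
tool_pos: [0.4481, 0.0275, 0.0473]
tcp_rot: [-2.41, -2.015, -0.0]
wrist_force: [-4.9, 0.5, 8.1]
width: 0.3
grip_force: 60.7
```

Contact with the bed felt at 8 N; I'll raise 1.5 mm and begin pushing.

Request:
step_arm --series '[0,0,-0.0015,0,0,0.004,-0.0015,0,0,0.009,-0.0015,0,0,0.013,-0.0015,0,0,0.018,-0.0015,0,0,0.024,-0.0015,0,0,0.03,-0.0015,0,0,0.035,-0.0015,0]'

```text
time: 8.62
tool_pos: [0.4829, 0.0211, 0.0476]
tcp_rot: [2.41, 2.015, -0.0]
wrist_force: [-1.4, 1.0, -1.3]
width: 0.303
grip_force: 59.3
```

Request:
step_arm --series '[0,0.006,0,0,0,0.013,0,0,0,0.021,0,0,0,0.029,0,0,0,0.037,0,0,0,0.044,0,0,0,0.05,0,0,0,0.054,0,0]'

```text
time: 9.62
tool_pos: [0.5359, 0.0116, 0.0478]
tcp_rot: [-2.41, -2.015, 0.0]
wrist_force: [-1.2, 0.2, -0.8]
width: 0.299
grip_force: 59.5
```

```bash
python3 - <<'E'
from h import *
np.set_printoptions(precision=4,suppress=True)
st=monitor.read_state(); print(st["tool_pos"],st["wrist_force"],st["tool_pos"][:2]@[.984,-.177],st["tool_pos"][:2]@[.177,.984])
save(viewer.read_camera("wrist"),"wrist4.png")
E
```

```text
[0.5359 0.0116 0.0478] [-1.1782  0.1566 -0.8085] 0.5252948362522133 0.10631650614397871
```

View pics/wrist4.png

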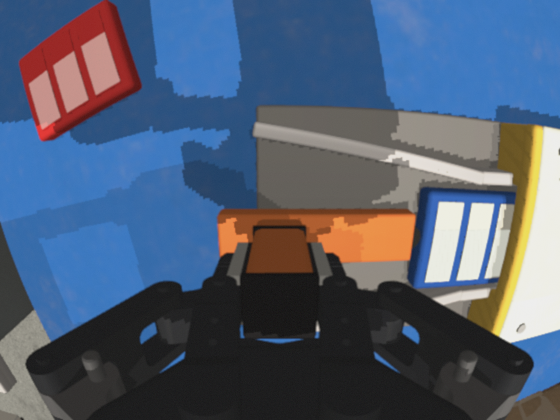

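The cassette is entering straight under the yellow guard (rear edge near (420,240)) with light force. Continuing, then slowing.

Request:
step_arm --series '[0,0.005,0,0,0,0.012,0,0,0,0.019,0,0,0,0.026,0,0,0,0.032,0,0,0,0.037,0,0,0,0.041,0,0,0,0.044,0,0]'

```text
time: 10.68
tool_pos: [0.579, 0.0039, 0.0478]
tcp_rot: [-2.41, -2.015, 0.0]
wrist_force: [-2.1, 0.8, -1.0]
width: 0.297
grip_force: 59.5
```

Request:
step_arm --series '[0,0.002,0,0,0,0.004,0,0,0,0.006,0,0,0,0.008,0,0]'

```text
time: 11.18
tool_pos: [0.5868, 0.0025, 0.0478]
tcp_rot: [-2.41, -2.015, 0.0]
wrist_force: [-1.2, -0.1, -1.2]
width: 0.299
grip_force: 59.5
```

Request:
step_arm --series '[0,0.002,0,0,0,0.004,0,0,0,0.006,0,0,0,0.008,0,0]'

```text
time: 11.68
tool_pos: [0.5947, 0.0011, 0.0478]
tcp_rot: [-2.41, -2.015, -0.0]
wrist_force: [-1.4, 0.2, -0.8]
width: 0.298
grip_force: 59.5
```

Request:
step_arm --series '[0,0.002,0,0,0,0.004,0,0,0,0.006,0,0]'

```text
time: 12.05
tool_pos: [0.6007, 0.0, 0.0478]
tcp_rot: [2.41, 2.015, 0.0]
wrist_force: [-1.6, -0.3, -0.2]
width: 0.299
grip_force: 59.5
```

Request:
step_arm --series '[0,0.0015,0,0,0,0.003,0,0,0,0.0045,0,0,0,0.006,0,0]'

```text
time: 12.55
tool_pos: [0.6065, -0.001, 0.0478]
tcp_rot: [-2.41, -2.015, 0.0]
wrist_force: [-1.9, 0.6, -0.6]
width: 0.293
grip_force: 59.5
```

Request:
step_arm --series '[0,0.0015,0,0,0,0.003,0,0,0,0.0045,0,0]'

```text
time: 12.92
tool_pos: [0.6109, -0.0018, 0.0478]
tcp_rot: [-2.41, -2.015, 0.0]
wrist_force: [-2.1, 0.6, -0.7]
width: 0.297
grip_force: 59.5
```

Request:
step_arm --series '[0,0.0015,0,0,0,0.003,0,0,0,0.0045,0,0]'

```text
time: 13.3
tool_pos: [0.613, -0.0023, 0.0479]
tcp_rot: [-2.407, -2.013, 0.006]
wrist_force: [-11.2, 1.9, 8.8]
width: 0.302
grip_force: 60.8
```

Request:
step_arm --series '[0,0.0015,0,0,0,0.003,0,0,0,0.0045,0,0]'

```text
time: 13.68
tool_pos: [0.6171, -0.0032, 0.0479]
tcp_rot: [-2.407, -2.013, 0.006]
wrist_force: [-9.8, 1.0, 6.7]
width: 0.297
grip_force: 60.7
```

Request:
step_arm --series '[0,0.001,0,0,0,0.002,0,0,0,0.003,0,0]'

```text
time: 14.05
tool_pos: [0.6201, -0.0038, 0.0479]
tcp_rot: [-2.407, -2.013, 0.006]
wrist_force: [-9.6, 0.9, 7.1]
width: 0.299
grip_force: 60.5
```

The plate is moving (about 10 N, some sole rub). Raising 0.7 mm and going slower.

Request:
step_arm --series '[0,0,-0.0007,0,0,0.001,-0.0007,0,0,0.002,-0.0007,0,0,0.003,-0.0007,0]'

```text
time: 14.55
tool_pos: [0.6231, -0.0044, 0.048]
tcp_rot: [-2.407, -2.013, 0.006]
wrist_force: [-6.5, 0.5, 2.9]
width: 0.301
grip_force: 60.3
```

Request:
step_arm --series '[0,0.001,0,0,0,0.002,0,0]'

```text
time: 14.8
tool_pos: [0.6251, -0.0048, 0.048]
tcp_rot: [-2.407, -2.013, 0.006]
wrist_force: [-9.1, 0.7, 3.7]
width: 0.299
grip_force: 60.3
```

Request:
step_arm --series '[0,0.0007,0,0,0,0.0014,0,0]'

```text
time: 15.05
tool_pos: [0.6265, -0.0051, 0.048]
tcp_rot: [-2.408, -2.013, 0.006]
wrist_force: [-7.1, 1.3, 3.8]
width: 0.297
grip_force: 60.2
```

Request:
step_arm --series '[0,0.0006,0,0,0,0.0012,0,0]'

```text
time: 15.3
tool_pos: [0.6276, -0.0053, 0.048]
tcp_rot: [-2.407, -2.013, 0.006]
wrist_force: [-8.4, -0.5, 2.8]
width: 0.298
grip_force: 60.2
```

Request:
step_arm --series '[0,0.0005,0,0,0,0.001,0,0]'

```text
time: 15.55
tool_pos: [0.6286, -0.0054, 0.048]
tcp_rot: [-2.407, -2.013, 0.006]
wrist_force: [-8.2, 1.1, 3.5]
width: 0.295
grip_force: 60.2
```

Request:
step_arm --series '[0,0.0005,0,0,0,0.001,0,0]'

```text
time: 15.8
tool_pos: [0.6296, -0.0056, 0.048]
tcp_rot: [-2.407, -2.013, 0.006]
wrist_force: [-8.4, -0.1, 3.6]
width: 0.298
grip_force: 60.2
```

Request:
step_arm --series '[0,0.0004,0,0,0,0.0008,0,0]'

```text
time: 16.05
tool_pos: [0.6304, -0.0058, 0.048]
tcp_rot: [-2.408, -2.013, 0.006]
wrist_force: [-8.0, 0.1, 4.0]
width: 0.296
grip_force: 60.2
```

Request:
step_arm --series '[0,0.0004,0,0,0,0.0008,0,0]'

```text
time: 16.3
tool_pos: [0.6312, -0.0059, 0.048]
tcp_rot: [-2.408, -2.013, 0.006]
wrist_force: [-9.0, 0.6, 3.3]
width: 0.3
grip_force: 60.2
```

Request:
step_arm --series '[0,0.0004,0,0,0,0.0008,0,0]'

```text
time: 16.55
tool_pos: [0.6317, -0.006, 0.0481]
tcp_rot: [-2.407, -2.012, 0.007]
wrist_force: [-10.1, 1.3, 5.8]
width: 0.299
grip_force: 60.4
```

Request:
step_arm --series '[0,0.0004,0,0,0,0.0008,0,0]'

```text
time: 16.8
tool_pos: [0.6317, -0.006, 0.0482]
tcp_rot: [-2.406, -2.012, 0.009]
wrist_force: [-12.0, 1.3, 8.8]
width: 0.296
grip_force: 60.8
```

Request:
step_arm --series '[0,0.0004,0,0,0,0.0008,0,0]'

```text
time: 17.05
tool_pos: [0.6318, -0.006, 0.0482]
tcp_rot: [-2.405, -2.011, 0.01]
wrist_force: [-14.1, 0.8, 9.8]
width: 0.299
grip_force: 61.0
```

Hard stop confirmed: position stalled while force rose to 14 N. Withdrawing.

Request:
step_arm --series '[0,-0.006,-0.0005,0,0,-0.014,-0.001,0,0,-0.025,-0.0015,0,0,-0.04,-0.0015,0,0,-0.055,-0.0015,0,0,-0.07,-0.0015,0,0,-0.08,-0.0015,0,0,-0.085,-0.0015,0]'

```text
time: 18.05
tool_pos: [0.5517, 0.0088, 0.05]
tcp_rot: [2.41, 2.015, 0.0]
wrist_force: [-0.3, -0.6, -2.0]
width: 0.3
grip_force: 59.5
```

Request:
step_arm --series '[0,-0.01,-0.02,0,0,-0.025,-0.045,0,0,-0.04,-0.07,0,0,-0.05,-0.08,0,0,-0.05,-0.08,0]'

```text
time: 18.68
tool_pos: [0.5034, 0.0176, 0.1306]
tcp_rot: [2.409, 2.015, 0.002]
wrist_force: [0.6, 0.3, -2.0]
width: 0.294
grip_force: 59.6
```

```bash
python3 - <<'E'
from h import *
st=monitor.read_state(); print(st["tool_pos"],st["tcp_rot"],st["wrist_force"])
Rm=R.from_rotvec(st["tcp_rot"]).as_matrix(); print(Rm.T@(np.array([.446,.36,.122])-st["tool_pos"]), np.degrees(np.arctan2(Rm[1,1],Rm[0,1])))
a=viewer.read_camera("wrist")["image"]; cv2.imwrite("pics/wrist5.png",a[:,:,::-1])
E
```

```text
[0.50339704 0.01760337 0.1305717 ] [2.40899251e+00 2.01462760e+00 2.17243675e-03] [ 0.59226709  0.28761308 -2.01701288]
[ 0.32684145 -0.11707519  0.00845092] -10.188895161463403
```

View pics/wrist5.png

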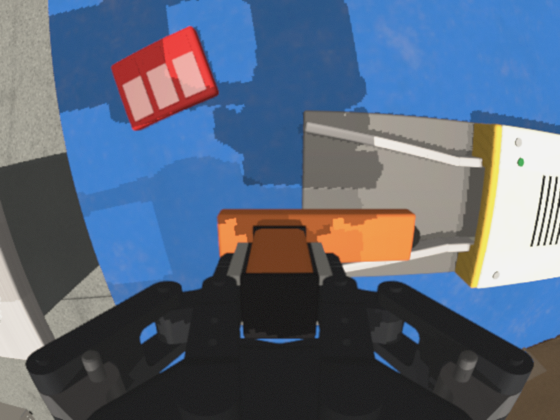

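The bed is empty and the cassette is inside. The stick is still level in the grip, so I'll carry it back to its first, clear place.

Request:
step_arm --series '[0.025,-0.01,0,0,0.07,-0.025,0,0,0.12,-0.043,0,0,0.17,-0.06,0,0,0.22,-0.079,0,0,0.27,-0.097,0,0,0.307,-0.11,0,0,0.327,-0.117,0,0]'

```text
time: 19.73
tool_pos: [0.4453, 0.3618, 0.1284]
tcp_rot: [-2.408, -2.017, 0.003]
wrist_force: [-0.1, 0.2, -1.2]
width: 0.298
grip_force: 59.6
```

Request:
step_arm --series '[0,0,0.02,0,0,0,0.045,0,0,0,0.065,0,0,0,0.078,0,0,0,0.084,0,0,0,0.084,0]'

```text
time: 20.48
tool_pos: [0.4461, 0.3598, 0.0458]
tcp_rot: [2.41, 2.015, -0.001]
wrist_force: [0.5, -0.6, -2.1]
width: 0.297
grip_force: 59.7
```

Bed contact was at about 0.0473 for a 6 mm bed, so the worktop should come at about 0.0413.

Request:
step_arm --series '[0,0,0.0015,0,0,0,0.003,0,0,0,0.004,0,0,0,0.004,0]'

```text
time: 20.98
tool_pos: [0.4459, 0.3602, 0.0421]
tcp_rot: [2.41, 2.015, 0.0]
wrist_force: [0.0, 0.2, -1.1]
width: 0.296
grip_force: 59.7
```

Request:
step_arm --series '[0,0,0.0006,0,0,0,0.0006,0]'

```text
time: 21.22
tool_pos: [0.446, 0.3602, 0.0415]
tcp_rot: [-2.41, -2.015, -0.0]
wrist_force: [-0.5, -0.0, -0.4]
width: 0.297
grip_force: 59.6
```

Request:
step_arm --series '[0,0,0.0006,0,0,0,0.0006,0]'

```text
time: 21.48
tool_pos: [0.446, 0.3602, 0.0415]
tcp_rot: [-2.41, -2.015, -0.0]
wrist_force: [-2.5, -0.8, 5.3]
width: 0.302
grip_force: 60.5
```

Touchdown. Releasing, then rising straight up.

Request:
step_arm --series '[0,0,0,0,0,0,0,0,0,0,0,0,0,0,0,0,0,0,0,0,0,0,0,0]' --gripper 1

```text
time: 22.22
tool_pos: [0.446, 0.3601, 0.0408]
tcp_rot: [2.41, 2.015, -0.0]
wrist_force: [-0.4, 0.3, 0.7]
width: 1.003
grip_force: 0.0
```

Request:
step_arm --series '[0,0,-0.01,0,0,0,-0.03,0,0,0,-0.06,0,0,0,-0.1,0,-0.01,0,-0.14,0,-0.03,0,-0.17,0,-0.06,0,-0.18,0,-0.07,0,-0.18,0]'

```text
time: 23.22
tool_pos: [0.4343, 0.2908, 0.2239]
tcp_rot: [2.411, 2.013, 0.007]
wrist_force: [0.2, 1.1, -0.3]
width: 0.999
grip_force: 0.0
```

```bash
python3 - <<'E'
from h import *
print(monitor.read_state()["tool_pos"])
a=viewer.read_camera("wrist")["image"][:,100:500]; b=viewer.read_camera("scene")["image"][100:360,140:440]
b=cv2.resize(b,(400,347)); b=np.vstack([b,np.zeros((73,400,3),np.uint8)])
cv2.imwrite("pics/end.png",np.hstack([a,b])[:,:,::-1])
E
```

```text
[0.43431532 0.29078938 0.22385122]
```

View pics/end.png

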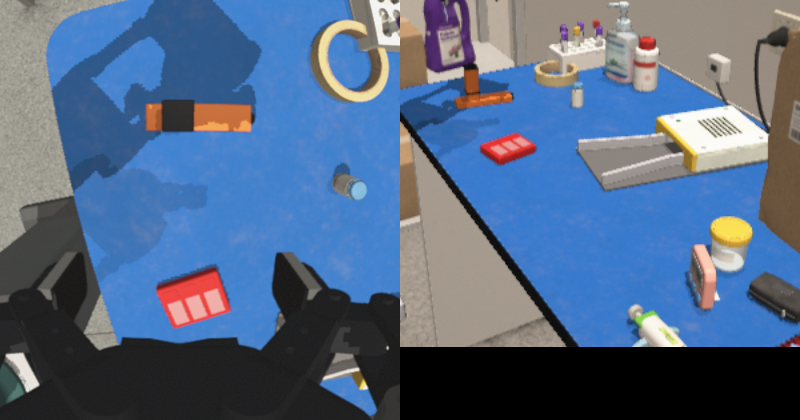

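The stick stands upright at (178,115), the bed is empty, and the cup, timer, vial and red look-alike have not moved.

```bash
python3 -c "
from workcell import job; print(job.finish_job())"
```

```text
the job is handed in; nothing more can be done
None
```

The cassette is home: I pushed it until the stop felt solid, at about 14 N. The stick is back upright on the blue worktop, the cup, timer, vial and red look-alike are where they were, and the job was handed in at about 23 s.

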